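# Set up the small percolator on the gas stove

## Robot

A 7-joint arm with a two-finger parallel gripper is mounted at the origin on a cart in front of the work surface, level with it; the furniture and walls round the work are solid. World frame = base frame: x ahead of the robot, y to its left, z up, the work surface at z = 0. Lengths are in m, angles in rad, forces in N, time in s.
With the tool pointing down it reaches from about 0.4 to 0.925 m from the base axis. Payload 4.1 kg.
Tool frame: the origin (TCP) lies midway between the tips of the shut fingers; the grasp point (between the pads) lies 19 mm behind it; z points along the fingers, y is the line along which they close (so a half turn about z gives the same grasp; the last joint's range is limited). The gripper opens to 85 mm and grips with 20 to 120 N. Pads are 22 mm wide; open, the fingers measure 114 mm over their backs; the gripper's body (76 mm by 85 mm) begins 54 mm behind the grasp point. The pads swing forward as they close: fully open they stand 13 mm farther back than shut.
Start: joints at [-1.283, 0.398, 0.045, 1.537, -0.019, 1.207, -0.051], TCP at [0.245, 0.602, 0.231] pointing down, gripper open.
Joint ranges: [-2.82, 2.82], [-0.49, 2.23], [-1.37, 1.46], [0, 2.46], [-1.36, 4.5], [0.23, 2], [-2.94, 2.94]. Speed limits (rad/s): [2.57, 2.57, 3.14, 3.14, 3.14, 3.14, 3.14].

## Interface

Orientations are given as a unit quaternion [w, x, y, z].
In Python, from rig import env gives the robot as it stands.
- The arm moves only by the tool drive_effector, called after "Emit:" as name([rows], argument=value, ...), one row to a line, values as JSON. Schema: {"type":"object","properties":{"steps":{"type":"array","items":{"type":"array","items":{"type":"array","items":{"type":"number"},"minItems":5,"maxItems":5},"minItems":1,"maxItems":8},"minItems":1,"maxItems":1},"force":{"type":"number"},"only":{"type":"string"},"quiet":{"type":"boolean"},"lines":{"type":"string"}},"required":["steps"],"additionalProperties":false}. steps is a list that holds a single list of rows (three levels of brackets), with 1 to 8 rows, each of 5 numbers: dx, dy, dz in m, then a turn about the tool's z in rad, then the finger opening in m; each row shifts and turns the commanded pose from where the row before left it, along the tool's axes as they then stand; what a row does not reach is not made up. A row lasts 1/8 s, in which the tool goes at most 0.0625 m and 0.188 rad, less where a joint would pass 70% of its speed; a pose out of reach is approached as far as the arm can. The fingers move at their own pace and stop on an object; force is the grip in N (left out, the last holds). Time passes only in rows, so rows that do not move let the fingers close. The tool returns the time, the measured TCP pose, the force, the opening and the grip force at its end. only (a regular expression) keeps the lines of the reply that match it, lines (a string "A,B") keeps lines A to B, and quiet returns only ok. Input that does not fit is refused with a message, and nothing moves.
- env.sense(): the state, without advancing time (a new reading comes with each control period).
- env.read_camera(name): name is "side" or "top" or "wrist"; returns a dict with "frame" (480x640x3 uint8, red, green, blue), "fx", "fy", "cx", "cy" (pixels), "distortion" ([k1, k2, p1, p2, k3] as OpenCV has them; the pictures are not rectified), "eye" and "attitude" of the camera in the world; the wrist camera has in their place "hand_eye" (4x4, takes a point from camera to tool coordinates, whose origin is the TCP and whose axes are the flange's). Camera axes: x right, y up, looking along -z (the intrinsics and any distortion apply to the point x, -y, -z); pixel columns grow to the right and rows downward; lengths in m; the calibration is good to about 2 mm. A picture is of the moment at which its call begins: read the wrist's pose just before it. There is no depth.
- env.hand_in(): hands the job in; it is judged then, once.
The state is a dict: "t": time; "joint_positions": joint angles; "joint_velocities": joint speeds; "effort": joint torques, N m; "tcp_pos": TCP position; "orientation": TCP orientation; "wrist_force": force on the tool from outside, world axes, zero at the start; "wrist_torque": the same for the moment, N m; "finger_gap": finger opening in m; "grasp_force": force on a finger pad.
Only numpy, scipy, OpenCV 4.12 (cv2) and the standard library are available. Lean on these libraries where they do the work, as an engineer would, in place of code of your own. Each camera call takes 0.05 s, during which the arm holds its last target. There are 200 camera calls.

## Task

Get the little coffee percolator ready on the burner where the cast reducer ring lies skewed on the pan support: turn the ring until its four notches drop over the fins and it sits down flat, stand the pot centred on the ring, then take the percolator stem out of the steel tumbler and lower it upright into the pot, foot first, until you feel it bottom out in the well, and only then let go. Don't knock over or shove aside the tumbler or the other things on the stove.

Things in the scene. Friction and masses are not known exactly. Their poses are not given: they have to be found in the camera images.
- support: Black pan support under the ring, fixed on the left or right front burner. Four upright fins 4.3 mm thick run radially from 28 to 87 mm off its centre, at bearings 42.5, 137.5, 222.5, 317.5 deg from its x axis, flat tops 29.6 mm above its origin. Origin: centre, on the stove top, z up. Burner cap inside: 18 mm high. The other front burner has the same support with no ring.
- ring: Grey cast reducer ring, loose, 0.4 kg, 104 mm across, 13 mm high: a plate (heights 8 to 13) with a 58 mm hole, and under its rim a skirt (radius 45 to 52, heights 0 to 8) with four 11 mm notches at bearings 42.5, 137.5, 222.5, 317.5 deg from its x axis. Origin: centre of its lower edge, z up. Home, x along the support's x either way, to 3 deg and 3 mm: origin 21.6 mm above the support's.
- ring_bar (a point): Middle of the top of the ring's straight bar, 13 mm above the ring's origin: the bar crosses the hole along the ring's x, 8 mm wide, 11 mm deep, top flush with the plate, 25 mm free on either side of it. At the start the ring is turned wrong: its skirt stands on the fin tops, 8 mm too high (ring origin 29.6 mm above the support's).
- pot: Small open steel percolator pot, loose, 0.35 kg, 115 mm high; round body 64 mm in diameter above 30 mm height, base 68 mm. Black handle at +y out to 72 mm from the axis (heights 48 to 107), thin spout at -y out to 64 mm (heights 54 to 110); grip the body at its free +x and -x sides. Origin: centre of the underside, z up. On the ring its origin is 13 mm above the ring's.
- pot_rim (a point): Centre of the pot's mouth, 115 mm above the pot's origin; the mouth is 59 mm inside, the wall 2.5 mm.
- pot_well (a point): Centre of the bottom of the blind well in the pot's floor, 4 mm above the pot's origin: 28 mm in diameter, 10 mm deep, in the middle of a floor that is 14 mm above the pot's origin.
- stem: Aluminium percolator stem, loose, 50 g: tube 10 mm in diameter, 160 mm long, bell foot 24 mm wide and 16 mm high (underside tapered to 18 mm), 15 mm collar at 85 to 88 mm from the foot's underside, plain above. Origin: centre of the foot's underside, z up the tube. It leans about 28 deg in the cup, foot on the floor, tube on the rim. Standing in the well its origin is at pot_well.
- stem_top (a point): Centre of the stem's upper end, 160 mm from its origin. At the start it leans to the robot's right, and about 50 mm of tube stand out past the cup's rim. The foot is wider than the tube: lift the stem straight up, tilt kept, to clear the rim.
- cup: Steel tumbler in which the stem stands, loose, 0.16 kg, 79 mm across the rim, 55 mm across the base, 99 mm high, without handle. Origin: centre of the underside, z up. The stem leans towards its -x.
- mug: White tea mug (bystander), loose, 101 mm high, 92 mm across, at the back of the stove. Its round body is centred 15 mm to +y of its origin, handle at -y. Origin at the underside.
- lighter: Gas lighter (bystander), loose, 186 mm long along its y, 25 mm thick, lying at the front edge of the stove. Origin: centre of the underside.
- matchbox: Matchbox (bystander), loose, 36x53x15 mm, at the front edge of the stove. Origin: centre of the underside.

How it is judged:
By the outcome, as a careful person would: the job done as asked, in the order asked, and still so for the second after the job is handed in, with the robot touching nothing.
It also fails if it takes over 72 s, if anything falls off the work surface, if the arm or the gripper's body presses on something with over 40 N, if the wrist force passes 120 N, or if a joint passes its speed limit or range.

## Working session

There is one attempt and no reset: what is moved stays moved. The work goes in short steps, Python scripts to look and compute and a tool call to move; the robot and the scene stay as the last step left them, time stands still between calls to the robot, and variables do not carry over. Pictures are saved under pics/ and viewed, at most 10 in all, crops included, and the job is handed in when it is done.

```bash
ls; mkdir -p pics; python3 - <<'E'
from rig import env
import cv2,numpy as np
s=env.sense();print({k:np.round(v,3).tolist() for k,v in s.items()})
for n in("top","side","wrist"):
    c=env.read_camera(n);cv2.imwrite(f"pics/{n}0.png",c["frame"][:,:,::-1])
    print(n,{k:np.round(v,4).tolist() for k,v in c.items() if k!="frame"})
E
```

```text
pics
rig.py
{'t': 0.0, 'joint_positions': [-1.283, 0.399, 0.045, 1.538, -0.019, 1.207, -0.051], 'joint_velocities': [0.001, 0.0, -0.001, -0.001, 0.0, 0.001, 0.001], 'effort': [-0.001, -47.511, 1.364, -25.423, 0.012, 0.009, -0.0], 'tcp_pos': [0.245, 0.601, 0.23], 'orientation': [-0.0, 0.192, 0.981, -0.001], 'wrist_force': [-0.524, -0.911, -0.225], 'wrist_torque': [0.001, -0.025, -0.001], 'grasp_force': 0.0, 'finger_gap': 0.085}
top {'fx': 544.7073, 'fy': 544.7073, 'cx': 316.7101, 'cy': 239.0552, 'distortion': [0.0475, 0.0, 0.0, 0.0, 0.0], 'eye': [0.4002, -0.0017, 0.9358], 'attitude': [0.7108, 0.0657, -0.072, -0.6966]}
side {'fx': 506.4146, 'fy': 506.4146, 'cx': 314.4023, 'cy': 246.2614, 'distortion': [-0.0609, 0.0, 0.0, 0.0, 0.0], 'eye': [0.1963, 0.1887, 0.8585], 'attitude': [-0.5108, -0.1356, 0.223, 0.8191]}
wrist {'fx': 414.8548, 'fy': 414.8548, 'cx': 325.8182, 'cy': 239.5478, 'distortion': [0.0319, 0.0, 0.0, 0.0, 0.0], 'hand_eye': [[-0.0005, 0.9586, 0.2847, 0.0719], [1.0, 0.0003, 0.0009, -0.0002], [0.0007, 0.2847, -0.9586, -0.1419], [0.0, 0.0, 0.0, 1.0]]}
```
View pics/top0.png

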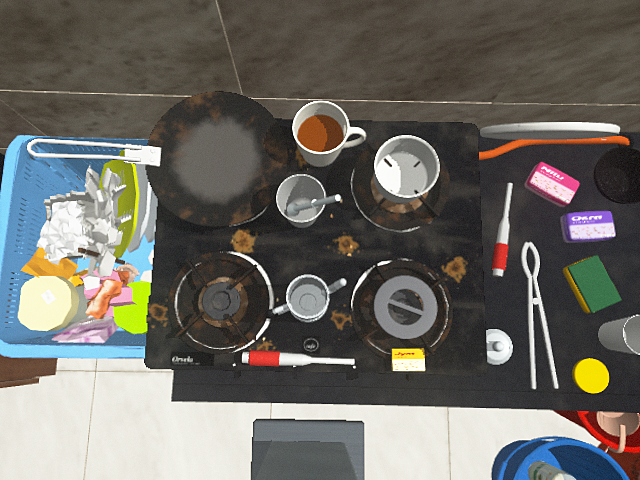

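View pics/side0.png

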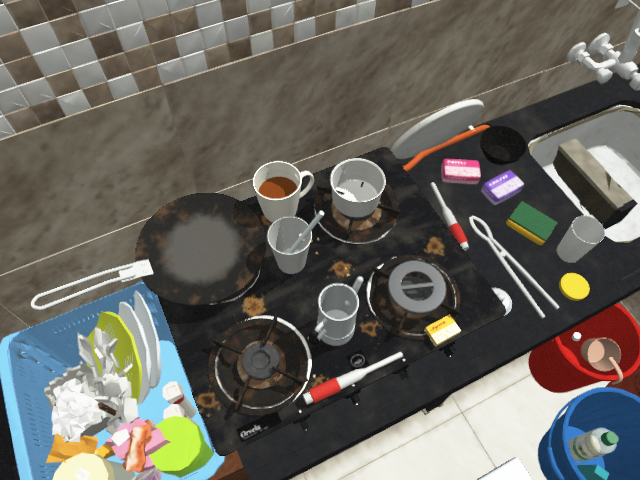

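The top view shows the ring on the right front burner at about (404,307) with its bar running down-right. The pot is at (308,298), with the handle and spout towards (338,284) and (280,311). The cup is at (301,200), with the stem top at (338,199). The mug, a second pot, the lighter and the matchbox are clear of these. The side view agrees: ring (417,287), pot (338,313), cup (290,245), stem top (321,213).

```bash
cat > h.py <<'E'
from rig import env
import cv2,numpy as np
from scipy.spatial.transform import Rotation as R
def rot(q): return R.from_quat(q,scalar_first=True).as_matrix()
def shot(n,save=None):
    s=env.sense(); c=env.read_camera(n)
    if n=="wrist":
        T=np.eye(4);T[:3,:3]=rot(s["orientation"]);T[:3,3]=s["tcp_pos"];T=T@np.array(c["hand_eye"])
        c["M"],c["o"]=T[:3,:3],T[:3,3]
    else: c["M"],c["o"]=rot(c["attitude"]),np.array(c["eye"])
    c["K"]=np.array([[c["fx"],0,c["cx"]],[0,c["fy"],c["cy"]],[0,0,1]]);c["D"]=np.array(c["distortion"])
    if save: cv2.imwrite(f"pics/{save}.png",c["frame"][:,:,::-1])
    return c
def ray(c,p):
    u=cv2.undistortPoints(np.array(p,float).reshape(-1,1,2),c["K"],c["D"])[:,0]
    d=np.c_[u[:,0],-u[:,1],-np.ones(len(u))]@c["M"].T
    return d/np.linalg.norm(d,axis=1)[:,None]
def plane(c,p,z):
    d=ray(c,p);return c["o"]+d*((z-c["o"][2])/d[:,2])[:,None]
def tri(a,pa,b,pb):
    "least-squares meeting point of rays, and miss distance"
    A=0;B=0
    rs=[(a["o"],ray(a,pa)[0]),(b["o"],ray(b,pb)[0])]
    for o,d in rs: P=np.eye(3)-np.outer(d,d);A=A+P;B=B+P@o
    x=np.linalg.solve(A,B);return x,[np.linalg.norm((np.eye(3)-np.outer(d,d))@(x-o)) for o,d in rs]
def proj(c,X):
    Y=(np.atleast_2d(X)-c["o"])@c["M"];Y=Y*[1,-1,-1]
    return cv2.projectPoints(Y,np.zeros(3),np.zeros(3),c["K"],c["D"])[0][:,0]
E
python3 - <<'E'
from h import *
t=shot("top");s=shot("side")
for n,a,b in[("ring",(404,307),(417,287)),("pot rim",(308,294),(338,300)),("cup rim",(301,197),(290,234)),("stemtop",(339,199),(321,213))]:
    x,e=tri(t,a,s,b);print(n,x.round(3),np.round(e,4))
a=cv2.resize(t["frame"][250:370,250:460],None,fx=2.8,fy=2.8,interpolation=cv2.INTER_CUBIC)[:300]
cv2.imwrite("pics/crop1.png",np.vstack([cv2.resize(t["frame"][245:370,265:465],(800,500),interpolation=cv2.INTER_CUBIC)])[:,:,::-1])
E
```

```text
ring [ 0.466 -0.153  0.041] [0.0009 0.0009]
pot rim [0.478 0.004 0.115] [0.0004 0.0004]
cup rim [0.632 0.018 0.102] [0.0007 0.0007]
stemtop [ 0.619 -0.038  0.147] [0.0017 0.0017]
```

View pics/crop1.png

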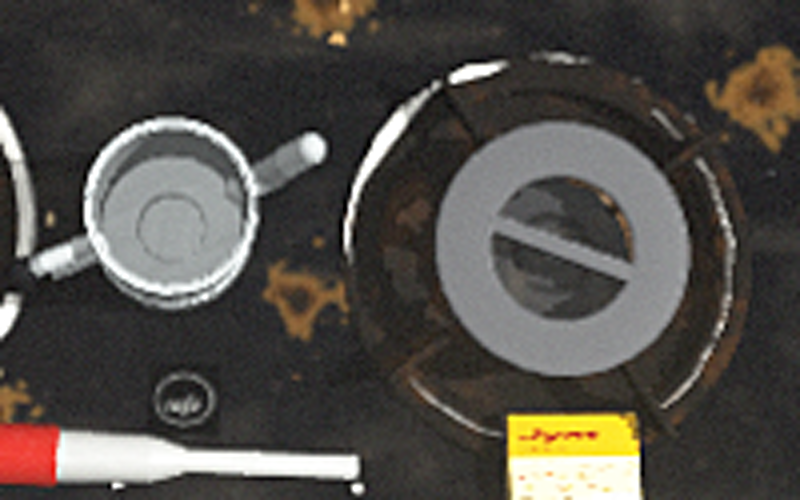

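The crop shows the ring centre at crop (563,248) with the bar sloping about 20° and roughly 15° of turn needed. The pot handle points up-right towards (310,150) and the spout is at lower left. The two-view heights agree with the text, so I'm moving the wrist camera over the ring.

Emit:
drive_effector([
  [[-0.053, -0.01, 0, 0.094, 0.06], [-0.053, -0.01, 0, 0.094, 0.06], [-0.053, -0.01, 0, 0.094, 0.06], [-0.053, -0.01, 0, 0.094, 0.06], [-0.053, -0.01, 0, 0.094, 0.06], [-0.053, -0.01, 0, 0.094, 0.06], [-0.053, -0.01, 0, 0.094, 0.06], [-0.053, -0.01, 0, 0.094, 0.06]],
], force=20)

```text
t: 1.25
tcp_pos: [0.5073, 0.2696, 0.2314]
orientation: [0.0, 0.54, 0.841, 0.0]
wrist_force: [1.4, 0.4, -0.4]
finger_gap: 0.0603
grasp_force: 0.0
```

Emit:
drive_effector([
  [[-0.053, -0.01, 0, 0.094, 0.02], [-0.053, -0.01, 0, 0.094, 0.02], [-0.053, -0.01, 0, 0.094, 0.02], [-0.053, -0.01, 0, 0.094, 0.02], [-0.053, -0.01, 0, 0.094, 0.02], [-0.053, -0.01, 0, 0.094, 0.02], [-0.053, -0.01, 0, 0.094, 0.02], [-0.053, -0.01, 0, 0.094, 0.02]],
])

```text
t: 2.25
tcp_pos: [0.4708, -0.1506, 0.2315]
orientation: [0.0, 0.812, 0.584, 0.0]
wrist_force: [-0.1, -1.0, 0.7]
finger_gap: 0.0204
grasp_force: 0.0
```

```bash
python3 - <<'E'
from h import *
c=shot("wrist","w1");print(c["o"],env.sense()["orientation"],env.sense()["tcp_pos"])
E
```

```text
[ 0.49424305 -0.08218274  0.37339054] [ 0.00123195  0.81539136  0.57890612 -0.00176514] [ 0.46641925 -0.15881333  0.23169819]
```

View pics/w1.png

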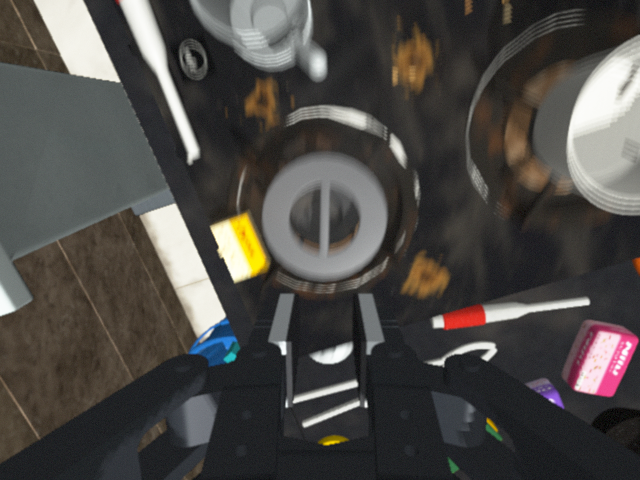

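The wrist view shows the ring at (325,215) with its bar almost vertical in the picture, but it is blurred because the arm was still settling. I'll settle, look again and brighten the crop to show the fins.

Emit:
drive_effector([
  [[0, 0, 0, 0, 0.02], [0, 0, 0, 0, 0.02]],
], quiet=true)

```text
ok
```

```bash
python3 - <<'E'
from h import *
c=shot("wrist","w2");f=c["frame"][90:315,175:475]
g=(255*(f/255.)**0.5).astype(np.uint8)
cv2.imwrite("pics/w2c.png",cv2.resize(g,(800,600),interpolation=cv2.INTER_CUBIC)[:,:,::-1])
print(env.sense()["tcp_pos"])
# ring by grey mask
for n,c,roi in(("wrist",c,(130,300,240,410)),("top",shot("top"),(265,350,360,450)),("side",shot("side"),(250,320,380,455))):
    f=c["frame"].astype(int);r0,r1,c0,c1=roi
    m=np.zeros(f.shape[:2],np.uint8);s=f[r0:r1,c0:c1]
    m[r0:r1,c0:c1]=((s.mean(2)>88)&(np.ptp(s,axis=2)<25))*255
    cs,h=cv2.findContours(m,cv2.RETR_CCOMP,cv2.CHAIN_APPROX_NONE)
    i=max(range(len(cs)),key=lambda k:cv2.contourArea(cs[k]) if h[0][k][3]<0 else 0)
    P=cv2.convexHull(cs[i])[:,0]
    X=plane(c,P,.0426)[:,:2].astype(np.float32)
    e=cv2.fitEllipse(X*1000);print(n,"outer",np.round(e,1).tolist() if 0 else e, "px",cv2.fitEllipse(P)[0])
    for k in range(len(cs)):
        if h[0][k][3]==i and cv2.contourArea(cs[k])>60:
            Y=plane(c,cs[k][:,0],.0426)[:,:2].astype(np.float32)*1000
            L=cv2.minAreaRect(Y);print("  hole",np.round(L[0],1),np.round(L[1],1),L[2],Y.mean(0))
E
```

```text
[ 0.47198607 -0.14732677  0.23118339]
wrist outer ((469.13604736328125, -155.283447265625), (102.4456787109375, 102.82012939453125), 150.24075317382812) px (325.0767822265625, 215.848388671875)
  hole [ 484.3 -161.7] [55.7 26.3] 70.02793884277344 [ 482.5893  -156.34885]
  hole [ 453.4 -150.3] [57.2 26.2] 71.56732940673828 [ 456.96097 -148.73363]
top outer ((467.9493713378906, -145.66055297851562), (83.0534896850586, 104.2989730834961), 89.32283782958984) px (399.83966064453125, 306.6434020996094)
side outer ((467.8006591796875, -158.18011474609375), (101.70645141601562, 111.8198471069336), 0.9604148864746094) px (418.4541931152344, 285.4000549316406)
  hole [ 453.2 -149.4] [57.4 27.7] 70.03954315185547 [ 455.77768 -150.3166 ]
  hole [ 483.6 -160.9] [58.8 28.6] 68.66471099853516 [ 480.41165 -159.83992]
```

View pics/w2c.png

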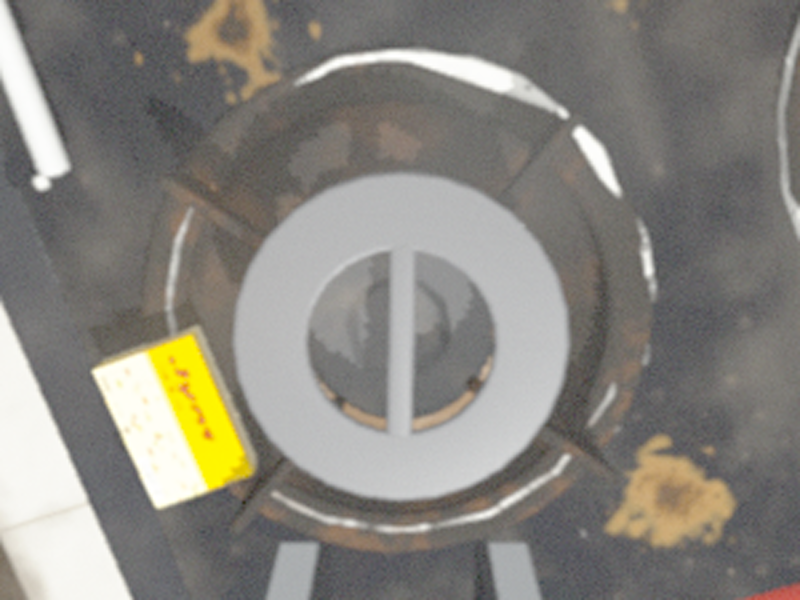

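The brightened crop shows all four fins outside the ring: upper left (165,180)-(260,245), upper right (572,122)-(505,195), lower left (235,525)-(285,465), lower right (615,470)-(545,425). I'll turn these into bearings at the fin-top height.

```bash
python3 - <<'E'
from h import *
c=shot("wrist")
F={"UL":((165,180),(260,245)),"UR":((572,122),(505,195)),"LL":((235,525),(285,465)),"LR":((615,470),(545,425))}
A=0;B=0
for k,v in F.items():
    p=np.array(v)/np.array([800/300,600/225])+[175,90]
    X=plane(c,p,.0296)[:,:2]*1000;d=X[0]-X[1];d/=np.linalg.norm(d);n=np.array([-d[1],d[0]])
    A=A+np.outer(n,n);B=B+n*(n@X[1]);F[k]=X
    print(k,X.round(1).tolist(),"dir",np.degrees(np.arctan2(d[1],d[0])).round(1))
ctr=np.linalg.solve(A,B);print("ctr",ctr)
for k,X in F.items():
    for q in (ctr,(469,-155.6)):
        d=X-q;print(k,np.hypot(*d.T).round(1),np.degrees(np.arctan2(d[:,1],d[:,0])).round(1))
E
```

```text
UL [[415.9, -87.4], [436.5, -115.0]] dir 126.7
UR [[538.5, -109.6], [513.2, -124.0]] dir 29.7
LL [[395.9, -200.6], [419.1, -185.8]] dir -147.3
LR [[521.9, -221.4], [504.4, -199.2]] dir -51.6
ctr [ 466.39948708 -153.05368344]
UL [82.9 48.4] [127.6 128.2]
UL [86.5 52. ] [127.9 128.7]
UR [84.2 55.1] [31.1 31.8]
UR [83.4 54.3] [33.5 35.5]
LL [85.  57.5] [-146.  -145.4]
LL [85.8 58.3] [-148.4 -148.9]
LR [88.  59.7] [-50.9 -50.5]
LR [84.4 56.1] [-51.2 -50.9]
```

The bar points 70.6° and the support's x axis −9.6° (the narrow 84° gaps lie along it). The ring therefore needs −80°, and the nearer +10° is a false fit.

```bash
cat >> h.py <<'E'
def go(x,y,z=None,yb=None):
    "needed move in tool axes to bring TCP to x,y,z; yb = wanted bearing of tool y (deg)"
    s=env.sense();M=rot(s["orientation"]);p=np.array(s["tcp_pos"])
    b=np.degrees(np.arctan2(M[1,1],M[0,1]))
    d=M.T@(np.array([x,y,p[2] if z is None else z])-p)
    print("t",round(s["t"],2),"tcp",p.round(4),"ybear",round(b,1),"move",d.round(4),"turn",None if yb is None else round(float(np.radians((b-yb+90)%180-90)),3),"F",np.round(s["wrist_force"],1),"gap",round(s["finger_gap"],4),"grip",round(s["grasp_force"],1))
E
python3 - <<'E'
from h import *
go(.469,-.1556,.029,-19.4);print(np.round(env.sense()["joint_positions"],2))
E
```

```text
t 2.75 tcp [ 0.4718 -0.1476  0.2311] ybear -18.2 move [-8.400e-03 -2.000e-04  2.021e-01] turn 0.021 F [ 0.2  0.3 -0.1] gap 0.0199 grip 0.0
[-0.41  0.14  0.7   1.91 -0.1   1.12  0.01]
```

Emit:
drive_effector([
  [[-0.0084, 0, 0.05, 0.021, 0.02], [0, 0, 0.05, 0, 0.02], [0, 0, 0.05, 0, 0.02], [0, 0, 0.02, 0, 0.02], [0, 0, 0, 0, 0.02], [0, 0, 0, 0, 0.02]],
], force=30)

```text
t: 3.5
tcp_pos: [0.4698, -0.1568, 0.0622]
orientation: [0.001, 0.817, 0.577, 0.001]
wrist_force: [-1.6, 0.0, -0.5]
finger_gap: 0.0203
grasp_force: 0.0
```

```bash
python3 - <<'E'
from h import *
go(.469,-.1556,.029,-19.4)
E
```

```text
t 3.5 tcp [ 0.4698 -0.1568  0.0622] ybear -19.5 move [ 0.0008 -0.0012  0.0332] turn -0.002 F [-1.6  0.  -0.5] gap 0.0203 grip 0.0
```

Emit:
drive_effector([
  [[0, -0.001, 0.02, 0, 0.02], [0, 0, 0.012, 0, 0.02], [0, 0, 0, 0, 0.02], [0, 0, 0, 0, 0], [0, 0, 0, 0, 0], [0, 0, 0, 0, 0], [0, 0, 0, 0, 0]],
], force=40)

```text
t: 4.38
tcp_pos: [0.4685, -0.1566, 0.0299]
orientation: [0.0, 0.817, 0.577, 0.001]
wrist_force: [0.8, 0.4, 5.4]
finger_gap: 0.0063
grasp_force: 42.2
```

```bash
python3 - <<'E'
from h import *
go(.469,-.1556,.029,-19.4)
E
```

```text
t 4.38 tcp [ 0.4685 -0.1566  0.0299] ybear -19.5 move [0.0012 0.0002 0.0009] turn -0.002 F [0.8 0.4 5.4] gap 0.0063 grip 42.2
```

Emit:
drive_effector([
  [[0, 0, -0.004, 0, 0], [0, 0, 0, 0.16, 0], [0, 0, 0, 0.16, 0], [0, 0, 0, 0.16, 0], [0, 0, 0, 0.16, 0], [0, 0, 0, 0.16, 0], [0, 0, 0, 0.16, 0], [0, 0, 0, 0.16, 0]],
])

```text
t: 5.38
tcp_pos: [0.4667, -0.1558, 0.0326]
orientation: [-0.0, 0.999, 0.052, -0.001]
wrist_force: [0.2, 1.0, -3.9]
finger_gap: 0.0067
grasp_force: 40.9
```

Emit:
drive_effector([
  [[0, 0, 0, 0.16, 0], [0, 0, 0, 0.118, 0], [0, 0, 0, 0, 0], [0, 0, 0, 0, 0]],
])

```text
t: 5.88
tcp_pos: [0.4673, -0.1561, 0.0329]
orientation: [-0.0, 0.997, -0.083, -0.0]
wrist_force: [0.0, 0.9, -4.0]
finger_gap: 0.0067
grasp_force: 40.9
```

```bash
python3 - <<'E'
from h import *
go(.4678,-.1547,.022,-99.6)
E
```

```text
t 5.88 tcp [ 0.4673 -0.1561  0.0329] ybear -99.5 move [ 0.0003 -0.0015  0.0109] turn 0.001 F [ 0.   0.9 -4. ] gap 0.0067 grip 40.9
```

Emit:
drive_effector([
  [[0, -0.001, 0.003, 0, 0], [0, 0, 0.003, 0, 0], [0, 0, 0.002, 0, 0], [0, 0, 0.001, 0, 0]],
])

```text
t: 6.38
tcp_pos: [0.4679, -0.1555, 0.0241]
orientation: [-0.0, 0.996, -0.084, -0.0]
wrist_force: [0.7, -0.3, -4.4]
finger_gap: 0.0066
grasp_force: 41.0
```

Emit:
drive_effector([
  [[0, 0, 0.002, 0, 0], [0, 0, 0.0015, 0, 0], [0, 0, 0, 0, 0]],
])

```text
t: 6.75
tcp_pos: [0.4681, -0.1556, 0.022]
orientation: [-0.001, 0.996, -0.084, 0.0]
wrist_force: [-3.5, 1.8, 10.7]
finger_gap: 0.0067
grasp_force: 42.9
```

The tool has gone down 8 mm below its start height and now feels contact, so the ring has dropped home. Release and rise.

Emit:
drive_effector([
  [[0, 0, 0, 0, 0.02], [0, 0, 0, 0, 0.02], [0, 0, 0, 0, 0.02], [0, 0, -0.03, 0, 0.02], [0, 0, -0.06, 0, 0.03], [0, 0, -0.06, 0, 0.05], [0, 0, -0.03, 0, 0.085], [0, 0, 0, 0, 0.085]],
])

```text
t: 7.75
tcp_pos: [0.4696, -0.156, 0.2028]
orientation: [-0.0, 0.996, -0.084, 0.002]
wrist_force: [-0.6, -0.2, -1.1]
finger_gap: 0.0824
grasp_force: 0.0
```

Emit:
drive_effector([
  [[0, 0, 0, 0, 0.085], [0, 0, 0, 0, 0.085]],
])

```text
t: 8.0
tcp_pos: [0.467, -0.1552, 0.1995]
orientation: [-0.0, 0.996, -0.084, -0.001]
wrist_force: [-1.0, 0.5, -0.0]
finger_gap: 0.0848
grasp_force: 0.0
```

```bash
python3 - <<'E'
from h import *
c=shot("wrist","w3")
for n,c,roi in(("wrist",c,None),("side",shot("side"),None)):
    f=c["frame"].astype(int);u=proj(c,[.468,-.1555,.0346])[0];r0,r1,c0,c1=int(u[1])-90,int(u[1])+90,int(u[0])-90,int(u[0])+90
    if n=="side": r0+=50;r1-=50;c0+=48;c1-=48
    r0=max(r0,0);m=np.zeros(f.shape[:2],np.uint8);s=f[r0:r1,c0:c1]
    m[r0:r1,c0:c1]=((s.mean(2)>88)&(np.ptp(s,axis=2)<25))*255
    cs,h=cv2.findContours(m,cv2.RETR_CCOMP,cv2.CHAIN_APPROX_NONE)
    i=max(range(len(cs)),key=lambda k:cv2.contourArea(cs[k]) if h[0][k][3]<0 else 0)
    P=cv2.convexHull(cs[i])[:,0]
    for z in(.0346,.0426): print(n,z,cv2.fitEllipse(plane(c,P,z)[:,:2].astype(np.float32)*1000))
    for k in range(len(cs)):
        if h[0][k][3]==i and cv2.contourArea(cs[k])>60:
            L=cv2.minAreaRect(plane(c,cs[k][:,0],.0346)[:,:2].astype(np.float32)*1000);print("  hole",np.round(L[0],1),np.round(L[1],1),L[2])
    if n=="wrist":
        g=(255*(c["frame"]/255.)**0.5).astype(np.uint8);cv2.imwrite("pics/w3g.png",g[:,:,::-1])
E
```

```text
wrist 0.0346 ((470.37152099609375, -156.62684631347656), (103.21968841552734, 103.5033950805664), 56.25389862060547)
wrist 0.0426 ((472.17205810546875, -156.91786193847656), (100.52691650390625, 100.80323028564453), 56.25596618652344)
  hole [ 470.3 -166.3] [12.1 32.4] 80.53678131103516
  hole [ 467.3 -172.9] [25.4 56.5] 79.67928314208984
  hole [ 472.4 -146.3] [13.1 57.2] 80.13278198242188
side 0.0346 ((468.7215576171875, -155.5587921142578), (102.59576416015625, 102.88459777832031), 133.9130401611328)
side 0.0426 ((466.076416015625, -152.2163543701172), (101.5995864868164, 101.88558959960938), 133.9147186279297)
  hole [ 471.1 -140.1] [26.9 58.2] 80.4522476196289
  hole [ 466.2 -171.9] [28.  58.9] 80.64788055419922
```

View pics/w3g.png

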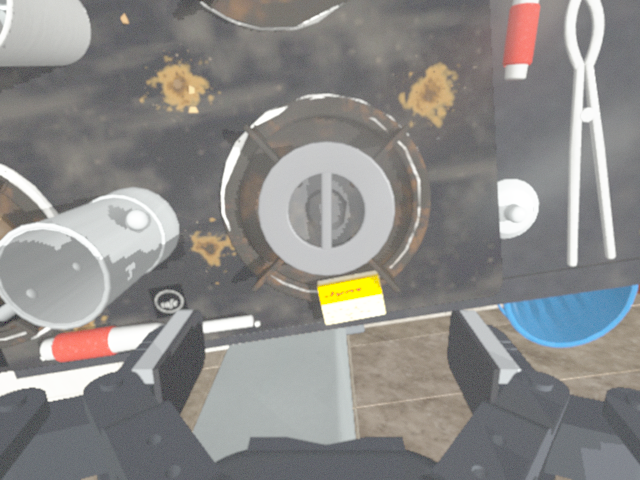

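The picture shows the ring home: bar at 170°, and both views agree on the centre only at the lower height. The ring centre is at (326,208), the notches are over the fins, and the pot is at left. Next I'll turn over the pot and measure it.

Emit:
drive_effector([
  [[-0.006, -0.053, -0.017, 0, 0.085], [-0.006, -0.053, -0.017, 0, 0.085], [-0.006, -0.053, -0.016, 0, 0.085], [0, 0, 0, -0.18, 0.085], [0, 0, 0, -0.18, 0.085], [0, 0, 0, -0.18, 0.085], [0, 0, 0, -0.18, 0.085], [0, 0, 0, -0.18, 0.085]],
], quiet=true)

```text
ok
```

Emit:
drive_effector([
  [[0, 0, 0, -0.18, 0.085], [0, 0, 0, -0.18, 0.085], [0, 0, 0, -0.18, 0.085], [0, 0, 0, -0.18, 0.085], [0, 0, 0, -0.18, 0.085], [0, 0, 0, -0.18, 0.085], [0, 0, 0, -0.175, 0.085], [0, 0, 0, 0, 0.085]],
])

```text
t: 10.1
tcp_pos: [0.4765, 0.004, 0.2503]
orientation: [-0.0, 0.547, 0.837, -0.0]
wrist_force: [0.8, 0.0, -0.2]
finger_gap: 0.085
grasp_force: 0.0
```

Emit:
drive_effector([
  [[0, 0, 0, 0, 0.085], [0, 0, 0, 0, 0.085]],
], quiet=true)

```text
ok
```

```bash
python3 - <<'E'
from h import *
c=shot("wrist","w4");go(.478,.004,.25,24)
print(proj(c,[[.478,.004,.115],[.478,.004,0]]))
E
```

```text
t 10.4 tcp [0.4767 0.0043 0.2507] ybear 23.8 move [-0.0007  0.001   0.0007] turn -0.004 F [ 0.1  0.6 -0.3] gap 0.0851 grip 0.0
[[327.35371485 225.72838957]
 [327.05473758 195.26195102]]
```

View pics/w4.png

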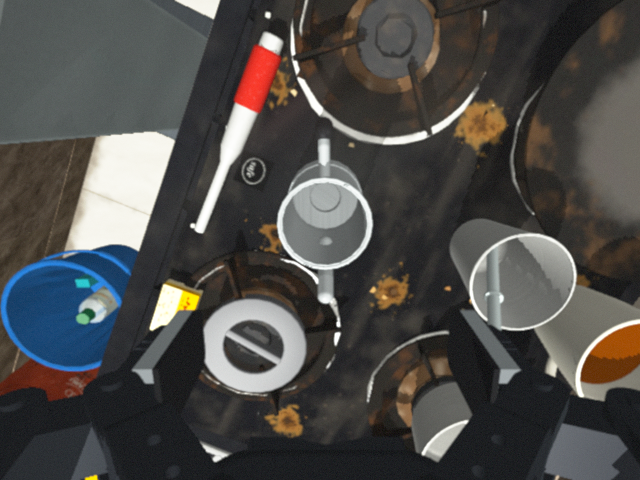

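The wrist view shows the pot's mouth as an ellipse centred about (325,223), with handle and spout near vertical in the picture (tips (323,140) and (330,300), some 2.5° off). The stem leans in the cup at (495,275). Now I'll fit the rims.

```bash
python3 - <<'E'
from h import *
def rim(c,X,r,lab):
    "ellipse through the outermost bright pixels along radial scans about the projected rim centre"
    g=cv2.GaussianBlur(cv2.cvtColor(c["frame"],cv2.COLOR_RGB2GRAY),(3,3),0).astype(float)
    u=proj(c,X)[0]
    for it in range(3):
        pts=[]
        for a in np.linspace(0,2*np.pi,90,endpoint=False):
            e=proj(c,np.array(X)+[r*np.cos(a),r*np.sin(a),0])[0]-proj(c,X)[0]
            L=np.hypot(*e);k=np.arange(.85,1.2,.25/L)
            q=u+k[:,None]*e; v=cv2.remap(g.astype(np.float32),q[:,0].astype(np.float32)[None],q[:,1].astype(np.float32)[None],1)[0]
            j=np.argmax(v); 
            if v[j]>150: pts.append(q[j])
        el=cv2.fitEllipseDirect(np.array(pts,np.float32));
        d=np.array(pts)-el[0]; 
        W=plane(c,pts,X[2])[:,:2]
        # circle LSQ with trimming
        w=np.ones(len(W),bool)
        for _ in range(4):
            A=np.c_[2*W[w],np.ones(w.sum())];s=np.linalg.lstsq(A,(W[w]**2).sum(1),rcond=None)[0]
            rad=np.sqrt(s[2]+s[:2]@s[:2]);res=np.abs(np.hypot(*(W-s[:2]).T)-rad);w=res<max(.0015,1.5*np.median(res))
        u=proj(c,[*s[:2],X[2]])[0]
    print(lab,"px",u.round(1),"n",w.sum(),len(pts),"ctr",s[:2].round(4),"r",rad.round(4));return u
w,t,sd=shot("wrist"),shot("top"),shot("side")
for nm,X,r in(("pot",[.4775,.003,.115],.031),("cup",[.632,.018,.099],.0385)):
    U=[rim(c,X,r,nm+l) for c,l in((w,"w"),(t,"t"),(sd,"s"))]
    print(tri(w,U[0],sd,U[2]),tri(t,U[1],sd,U[2]))
E
```

```text
potw px [324.2 225. ] n 85 90 ctr [0.4758 0.0036] r 0.0312
pott px [305.8 291.9] n 66 90 ctr [0.481  0.0074] r 0.0295
pots px [338.2 301.3] n 90 90 ctr [0.4754 0.0041] r 0.0309
(array([0.47596665, 0.00348303, 0.11343724]), [np.float64(0.00026221519352434715), np.float64(0.00026221519352434585)]) (array([0.4793599 , 0.00517398, 0.11025347]), [np.float64(0.0031180045986703023), np.float64(0.003118004598670401)])
cupw px [522.  283.4] n 87 89 ctr [0.6327 0.0182] r 0.0383
cupt px [301.5 205.3] n 53 90 ctr [0.6196 0.0175] r 0.0348
cups px [289.5 234.6] n 67 67 ctr [0.6325 0.0181] r 0.0378
(array([0.63075457, 0.01876961, 0.10203198]), [np.float64(2.8672757789648844e-05), np.float64(2.8672757789561525e-05)]) (array([0.61629473, 0.02022475, 0.12198643]), [np.float64(0.004169817434801237), np.float64(0.004169817434801069)])
```

Emit:
drive_effector([
  [[0, 0, 0.03, -0.04, 0.085], [0, 0, 0.04, 0, 0.085], [0, 0, 0.03, 0, 0.085], [0, 0, 0, 0, 0.085], [0, 0, 0, 0, 0.085]],
], force=40, quiet=true)

```text
ok
```

```bash
python3 - <<'E'
from h import *
go(.4756,.0038,.062,26)
E
```

```text
t 11.18 tcp [0.4777 0.0042 0.1519] ybear 26.1 move [ 0.0007 -0.0022  0.0899] turn 0.002 F [-0.   0.   0.2] gap 0.085 grip 0.0
```

Emit:
drive_effector([
  [[0, -0.001, 0.03, 0, 0.085], [0, 0, 0.03, 0, 0.085], [0, 0, 0.03, 0, 0.085], [0, 0, 0, 0, 0.085], [0, 0, 0, 0, 0.06], [0, 0, 0, 0, 0.055], [0, 0, 0, 0, 0.05], [0, 0, 0, 0, 0.05]],
], force=50)

```text
t: 12.18
tcp_pos: [0.4772, 0.0037, 0.0627]
orientation: [0.001, 0.529, 0.849, 0.001]
wrist_force: [-2.3, 0.1, 4.9]
finger_gap: 0.0618
grasp_force: 52.6
```

```bash
python3 - <<'E'
from h import *
go(.4756,.0038,.062,26)
E
```

```text
t 12.18 tcp [0.4772 0.0037 0.0627] ybear 26.1 move [ 0.0008 -0.0014  0.0007] turn 0.002 F [-2.3  0.1  4.9] gap 0.0618 grip 52.6
```

Emit:
drive_effector([
  [[0, 0, -0.03, 0, 0.05], [0, 0, -0.03, 0, 0.05], [0, 0, 0, 0, 0.05], [-0.035, -0.019, 0, 0, 0.05], [-0.035, -0.019, 0, 0, 0.05], [-0.035, -0.019, 0, 0, 0.05], [-0.035, -0.019, 0, 0, 0.05], [0, 0, 0, 0, 0.05]],
])

```text
t: 13.18
tcp_pos: [0.4678, -0.1591, 0.1202]
orientation: [0.0, 0.532, 0.847, -0.001]
wrist_force: [-0.1, 0.9, -3.5]
finger_gap: 0.062
grasp_force: 56.2
```

Emit:
drive_effector([
  [[0, 0, 0, 0, 0.05], [0, 0, 0, 0, 0.05]],
])

```text
t: 13.42
tcp_pos: [0.4692, -0.1537, 0.1202]
orientation: [-0.001, 0.528, 0.849, 0.0]
wrist_force: [-0.6, 0.3, -4.2]
finger_gap: 0.0621
grasp_force: 56.2
```

```bash
python3 - <<'E'
from h import *
go(.469,-.156,.1,26)
for n in("wrist","side"):
    c=shot(n,"carry_"+n);s=env.sense()["tcp_pos"];print(n,proj(c,[s[0],s[1],s[2]+.053]).round(1))
a=cv2.imread("pics/carry_wrist.png");b=cv2.imread("pics/carry_side.png")
cv2.imwrite("pics/carry.png",np.hstack([a[120:420,120:520],cv2.resize(b[190:340,330:530],(400,300),interpolation=cv2.INTER_CUBIC)]))
E
```

```text
t 13.43 tcp [ 0.4692 -0.1537  0.1202] ybear 26.3 move [-0.002  -0.0012  0.0202] turn 0.005 F [-0.6  0.3 -4.2] gap 0.0621 grip 56.2
wrist [[325.4 412.2]]
side [[431.  248.3]]
```

View pics/carry.png

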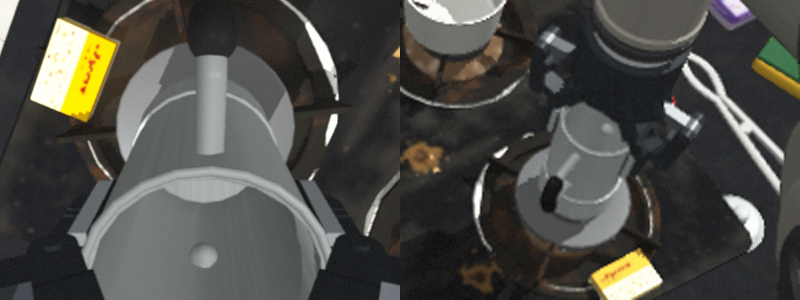

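The pot is held upright over the ring. Its rim apex is at full-image (327,290), with the black handle pointing at the camera. I'll use the rim apex to check where the pot axis lies in the tool.

```bash
python3 - <<'E'
from h import *
c=shot("wrist");s=env.sense();M=rot(s["orientation"])
g=cv2.cvtColor(c["frame"],cv2.COLOR_RGB2GRAY)
pts=[]
for x in range(262,392,8):
    col=cv2.GaussianBlur(g,(3,3),0)[262:345,x].astype(float); 
    gr=np.diff(col); k=int(np.argmax(col)); pts.append((x,262+k))
print(pts)
X=(plane(c,pts,s["tcp_pos"][2]+.0523)-s["tcp_pos"])@M
x,y=X[:,0]*1e3,X[:,1]*1e3
from scipy.optimize import least_squares
r=least_squares(lambda q:np.hypot(x-q[0],y-q[1])-31.2,[0,0],loss="soft_l1");print(r.x,np.abs(r.fun).round(1))
go(.469,-.156,.098,26)
E
```

```text
[(262, 307), (270, 304), (278, 301), (286, 298), (294, 295), (302, 294), (310, 293), (318, 292), (326, 291), (334, 291), (342, 292), (350, 293), (358, 294), (366, 296), (374, 299), (382, 302), (390, 305)]
[1.68351464 0.86210958] [0.2 0.  0.1 0.1 0.1 0.1 0.1 0.1 0.1 0.1 0.  0.  0.1 0.1 0.1 0.1 0.1]
t 13.57 tcp [ 0.4695 -0.1542  0.1206] ybear 26.2 move [-0.0014 -0.0012  0.0226] turn 0.004 F [-0.4 -0.1 -4. ] gap 0.0619 grip 56.2
```

Emit:
drive_effector([
  [[-0.003, -0.0015, 0.008, 0, 0.05], [0, 0, 0.006, 0, 0.05], [0, 0, 0.004, 0, 0.05], [0, 0, 0.003, 0, 0.05], [0, 0, 0, 0, 0.05]],
])

```text
t: 14.2
tcp_pos: [0.4692, -0.1587, 0.0996]
orientation: [-0.0, 0.529, 0.849, -0.0]
wrist_force: [0.3, 0.4, -3.9]
finger_gap: 0.062
grasp_force: 56.2
```

Emit:
drive_effector([
  [[0, 0, 0.0015, 0, 0.05], [0, 0, 0.001, 0, 0.05], [0, 0, 0, 0, 0.05]],
])

```text
t: 14.58
tcp_pos: [0.4694, -0.1587, 0.0974]
orientation: [0.0, 0.529, 0.849, 0.0]
wrist_force: [0.1, -0.6, -4.2]
finger_gap: 0.0621
grasp_force: 56.2
```

Emit:
drive_effector([
  [[0, 0, 0.001, 0, 0.05], [0, 0, 0.0007, 0, 0.05], [0, 0, 0, 0, 0.05]],
])

```text
t: 14.95
tcp_pos: [0.4696, -0.159, 0.0971]
orientation: [-0.0, 0.529, 0.849, 0.001]
wrist_force: [-5.5, 2.0, 11.0]
finger_gap: 0.0619
grasp_force: 57.2
```

Emit:
drive_effector([
  [[0, 0, 0.0007, 0, 0.05], [0, 0, 0, 0, 0.05]],
])

```text
t: 15.2
tcp_pos: [0.4696, -0.159, 0.097]
orientation: [-0.0, 0.529, 0.849, 0.001]
wrist_force: [-5.9, 2.1, 17.2]
finger_gap: 0.0622
grasp_force: 57.6
```

Contact felt at the expected height. Release, rise and measure the centring.

Emit:
drive_effector([
  [[0, 0, -0.0007, 0, 0.05], [0, 0, 0, 0, 0.085], [0, 0, 0, 0, 0.085], [0, 0, 0, 0, 0.085], [0, 0, -0.04, 0, 0.085], [0, 0, -0.05, 0, 0.085], [0, 0, -0.05, 0, 0.085], [0, 0, -0.03, 0, 0.085]],
])

```text
t: 16.2
tcp_pos: [0.4701, -0.1592, 0.2679]
orientation: [0.001, 0.529, 0.849, 0.001]
wrist_force: [0.7, -0.2, -0.3]
finger_gap: 0.0855
grasp_force: 0.0
```

Emit:
drive_effector([
  [[0.02, 0, 0, 0, 0.085], [0, 0, 0, 0, 0.085], [0, 0, 0, 0, 0.085]],
], quiet=true)

```text
ok
```

```bash
cat >> h.py <<'E'
def rim(c,X,r,lab,thr=150):
    g=cv2.GaussianBlur(cv2.cvtColor(c["frame"],cv2.COLOR_RGB2GRAY),(3,3),0).astype(np.float32)
    u=proj(c,X)[0]
    for it in range(3):
        pts=[]
        for a in np.linspace(0,2*np.pi,90,endpoint=False):
            e=proj(c,np.array(X)+[r*np.cos(a),r*np.sin(a),0])[0]-proj(c,X)[0]
            q=(u+np.arange(.85,1.2,.25/np.hypot(*e))[:,None]*e).astype(np.float32)
            v=cv2.remap(g,q[None,:,0].copy(),q[None,:,1].copy(),1)[0];j=np.argmax(v)
            if v[j]>thr: pts.append(q[j])
        W=plane(c,pts,X[2])[:,:2];w=np.ones(len(W),bool)
        for _ in range(4):
            s=np.linalg.lstsq(np.c_[2*W[w],np.ones(w.sum())],(W[w]**2).sum(1),rcond=None)[0]
            rad=np.sqrt(s[2]+s[:2]@s[:2]);res=np.abs(np.hypot(*(W-s[:2]).T)-rad);w=res<max(.0015,1.5*np.median(res))
        u=proj(c,[*s[:2],X[2]])[0]
    print(lab,"px",u.round(1),"n",w.sum(),"ctr",s[:2].round(4),"r",rad.round(4));return u
E
python3 - <<'E'
from h import *
w,sd=shot("wrist","w5"),shot("side","s5");go(.47,-.156)
X=[.4695,-.1568,.1496]
a=rim(w,X,.031,"w");b=rim(sd,X,.031,"s");print(tri(w,a,sd,b))
cv2.imwrite("pics/v5.png",np.hstack([w["frame"][100:400,120:520],cv2.resize(sd["frame"][180:360,330:530],(400,360))[:300]])[:,:,::-1])
E
```

```text
t 16.68 tcp [ 0.4604 -0.1413  0.2652] ybear 26.1 move [-0.0174  0.0022  0.    ] turn None F [ 0.  -0.2 -1. ] gap 0.085 grip 0.0
w px [325.2 261.6] n 90 ctr [ 0.4688 -0.159 ] r 0.0312
s px [430.8 255.3] n 90 ctr [ 0.4681 -0.1586] r 0.0309
(array([ 0.46922675, -0.16000035,  0.14672904]), [np.float64(3.305556667670828e-05), np.float64(3.305556667670852e-05)])
```

View pics/v5.png

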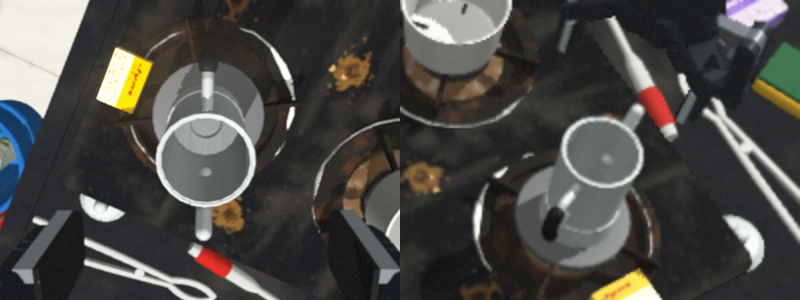

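The pot stands on the ring; in the wrist crop its rim is at (207,160) and the ring runs from 152 to 263. By the numbers it may be 2–3 mm off, so I'm measuring the ring rim in the same two views.

```bash
cat >> h.py <<'E'
from scipy.optimize import least_squares
def disc(c,X,r,lab):
    "fixed-radius circle through strongest bright-to-dark steps outward near radius r"
    g=cv2.GaussianBlur(cv2.cvtColor(c["frame"],cv2.COLOR_RGB2GRAY),(3,3),0).astype(np.float32)
    k=np.arange(r-.008,r+.008,.0004);P=[]
    for a in np.linspace(0,2*np.pi,120,endpoint=False):
        W=np.c_[X[0]+k*np.cos(a),X[1]+k*np.sin(a),np.full(len(k),X[2])]
        q=proj(c,W).astype(np.float32);v=cv2.remap(g,q[None,:,0].copy(),q[None,:,1].copy(),1)[0]
        d=v[:-4]-v[4:];j=np.argmax(d)
        if d[j]>25 and 90<v[j]<190: P.append(W[j+2,:2])
    P=np.array(P);s=least_squares(lambda q:np.hypot(*(P-q).T)-r,X[:2],loss="soft_l1",f_scale=.0007)
    print(lab,"disc",s.x.round(4),"n",len(P),"med",np.median(np.abs(s.fun)).round(5));return s.x
E
python3 - <<'E'
from h import *
for n in("wrist","side"):
    c=shot(n);rim(c,[.4685,-.1588,.1496],.031,n);disc(c,[.4695,-.156,.0346],.052,n)
E
```

```text
wrist px [325.7 261.1] n 90 ctr [ 0.4688 -0.159 ] r 0.0312
wrist disc [ 0.4702 -0.157 ] n 60 med 0.00053
side px [430.8 255.3] n 90 ctr [ 0.4681 -0.1586] r 0.0309
side disc [ 0.4691 -0.1556] n 59 med 0.00053
```

Emit:
drive_effector([
  [[-0.02, 0, 0.03, 0, 0.085], [0, 0, 0.05, 0, 0.085], [0, 0, 0.05, 0, 0.085], [0, 0, 0.033, 0, 0.085], [0, 0, 0, 0, 0.085], [0, 0, 0, 0, 0.05], [0, 0, 0, 0, 0.05], [0, 0, 0, 0, 0.05]],
], force=50)

```text
t: 17.77
tcp_pos: [0.4703, -0.1595, 0.1042]
orientation: [0.001, 0.529, 0.849, 0.001]
wrist_force: [-2.2, -2.2, 7.6]
finger_gap: 0.0616
grasp_force: 54.5
```

```bash
python3 - <<'E'
from h import *
go(.4696,-.159,.099)
E
```

```text
t 17.77 tcp [ 0.4703 -0.1595  0.1042] ybear 26.1 move [ 0.0008 -0.0004  0.0052] turn None F [-2.2 -2.2  7.6] gap 0.0616 grip 54.5
```

Emit:
drive_effector([
  [[0, 0, -0.004, 0, 0.05], [0.0018, 0.0022, 0, 0, 0.05], [0, 0, 0, 0, 0.05], [0, 0, 0.002, 0, 0.05], [0, 0, 0.0015, 0, 0.05], [0, 0, 0, 0, 0.05]],
])

```text
t: 18.52
tcp_pos: [0.4706, -0.1561, 0.1043]
orientation: [-0.001, 0.529, 0.849, 0.001]
wrist_force: [-3.6, 1.3, 10.3]
finger_gap: 0.062
grasp_force: 55.9
```

Emit:
drive_effector([
  [[0, 0, 0.0007, 0, 0.05], [0, 0, 0, 0, 0.05]],
])

```text
t: 18.77
tcp_pos: [0.4706, -0.1562, 0.1042]
orientation: [-0.001, 0.529, 0.849, 0.001]
wrist_force: [-6.5, 1.6, 16.4]
finger_gap: 0.0621
grasp_force: 56.4
```

Emit:
drive_effector([
  [[0, 0, -0.0007, 0, 0.05], [0, 0, 0, 0, 0.085], [0, 0, 0, 0, 0.085], [0, 0, 0, 0, 0.085], [0, 0, -0.04, 0, 0.085], [0, 0, -0.06, 0, 0.085], [0, 0, -0.06, 0, 0.085], [0.011, 0.047, 0, 0, 0.085]],
])

```text
t: 19.77
tcp_pos: [0.5094, -0.1297, 0.2695]
orientation: [0.005, 0.532, 0.847, 0.005]
wrist_force: [-0.1, 0.7, 0.7]
finger_gap: 0.0847
grasp_force: 0.0
```

Emit:
drive_effector([
  [[0.011, 0.047, 0, 0, 0.085], [0.011, 0.047, 0, 0, 0.085], [0.011, 0.047, 0, 0, 0.085], [0, 0, 0, -0.175, 0.085], [0, 0, 0, -0.175, 0.085], [0, 0, 0, -0.175, 0.07], [0, 0, 0, -0.175, 0.06], [0, 0, 0, -0.175, 0.06]],
])

```text
t: 20.78
tcp_pos: [0.6198, -0.0338, 0.2627]
orientation: [-0.0, 0.117, 0.993, -0.0]
wrist_force: [-0.4, 0.5, -0.0]
finger_gap: 0.0598
grasp_force: 0.0
```

Emit:
drive_effector([
  [[0, 0, 0, 0, 0.06], [0, 0, 0, 0, 0.06]],
], quiet=true)

```text
ok
```

```bash
python3 - <<'E'
from h import *
w,sd=shot("wrist","w6"),shot("side","s6");go(.62,-.038,None,76)
rim(sd,[.469,-.156,.1496],.031,"pot side");disc(sd,[.469,-.1556,.0346],.052,"ring side")
t=shot("top","t6")
cv2.imwrite("pics/v6.png",np.hstack([w["frame"][60:360,150:550],cv2.resize(sd["frame"][175:325,240:440],(400,300),interpolation=cv2.INTER_CUBIC)])[:,:,::-1])
E
```

```text
t 21.12 tcp [ 0.6199 -0.0338  0.2629] ybear 76.2 move [-0.0011 -0.004   0.    ] turn 0.003 F [ 0.6 -0.  -0. ] gap 0.0604 grip 0.0
pot side px [428.8 255.9] n 90 ctr [ 0.4686 -0.155 ] r 0.031
ring side disc [ 0.4687 -0.1563] n 23 med 0.00023
```

View pics/v6.png

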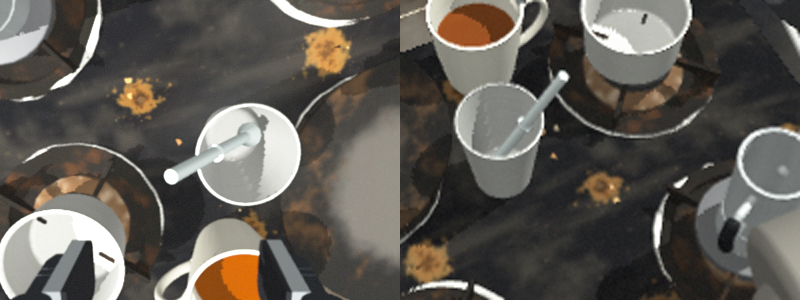

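The pot is now centred on the ring to about 1 mm. The stem's top is at wrist (322,236) and side (321,212), with the collar near wrist (364,214) and side (300,235). Triangulating now.

```bash
python3 - <<'E'
from h import *
w,sd=shot("wrist"),shot("side")
T,e=tri(w,(321.5,236.5),sd,(321.5,212.5));C,e2=tri(w,(364,214.5),sd,(300,235.5))
rim(w,[.6326,.018,.099],.0385,"cup w");rim(sd,[.6326,.018,.099],.0385,"cup s")
d=T-C;print(T.round(4),e,C.round(4),e2,"len",np.linalg.norm(d),"tilt",np.degrees(np.arccos(d[2]/np.linalg.norm(d))),"bear",np.degrees(np.arctan2(d[1],d[0])))
b=T[:2]-[.6326,.018];print("bear from cup",np.degrees(np.arctan2(b[1],b[0])),np.hypot(*b))
go(*(T[:2]),.12,76)
E
```

```text
cup w px [397.1 216.1] n 87 ctr [0.6329 0.0179] r 0.0382
cup s px [289.4 234.5] n 86 ctr [0.6326 0.0182] r 0.0378
[ 0.6214 -0.0379  0.1468] [np.float64(0.00040140304083986593), np.float64(0.0004014030408397668)] [ 0.6321 -0.0039  0.0794] [np.float64(0.002052628527820484), np.float64(0.002052628527820486)] len 0.07624984494103165 tilt 27.898407191491316 bear -107.44337008371205
bear from cup -101.35488451817723 0.057042347650686505
t 21.27 tcp [ 0.6199 -0.0337  0.263 ] ybear 76.2 move [-0.0025 -0.0037  0.143 ] turn 0.004 F [-0.5  0.6 -0.3] gap 0.0597 grip 0.0
```

Emit:
drive_effector([
  [[-0.0025, 0.0055, 0.05, 0, 0.06], [0, 0, 0.04, 0, 0.06], [0, 0, 0.03, 0, 0.06], [0, 0, 0.02, 0, 0.06], [0, 0, 0.01, 0, 0.06], [0, 0, 0, 0, 0.05], [0, 0, 0, 0, 0.04], [0, 0, 0, 0, 0.034]],
], force=20)

```text
t: 22.28
tcp_pos: [0.6244, -0.0291, 0.1142]
orientation: [0.001, 0.12, 0.993, 0.0]
wrist_force: [-0.7, 0.2, -0.0]
finger_gap: 0.034
grasp_force: 0.0
```

```bash
python3 - <<'E'
from h import *
go(.6235,-.029,.112,76)
w,sd=shot("wrist","w7"),shot("side","s7")
cv2.imwrite("pics/v7.png",np.hstack([w["frame"][150:450,120:520],cv2.resize(sd["frame"][175:325,240:440],(400,300),interpolation=cv2.INTER_CUBIC)])[:,:,::-1])
E
```

```text
t 22.27 tcp [ 0.6244 -0.0291  0.1142] ybear 76.3 move [ 0.0009 -0.0001  0.0022] turn 0.005 F [-0.7  0.2 -0. ] gap 0.034 grip 0.0
```

View pics/v7.png

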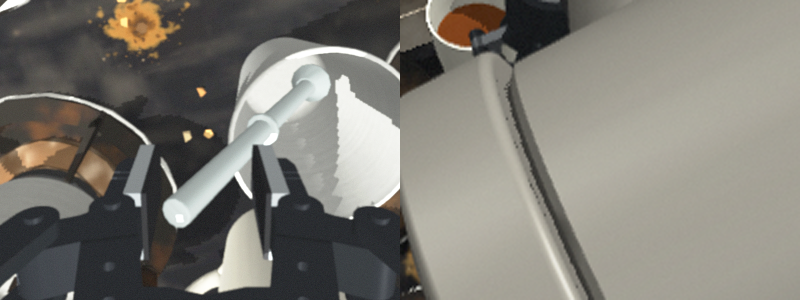

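The tube lies between the pads, with its end at crop (177,210); the side view is blocked by the arm. I'll drag gently towards the cup's far wall so the caged stem rises upright.

Emit:
drive_effector([
  [[0.0004, 0.0075, -0.001, 0, 0.034], [0.0004, 0.0075, -0.001, 0, 0.032], [0.0004, 0.0075, -0.001, 0, 0.03], [0.0004, 0.0075, -0.002, 0, 0.028], [0, 0, 0, 0, 0.028]],
])

```text
t: 23.0
tcp_pos: [0.6295, 0.0018, 0.1182]
orientation: [0.0, 0.119, 0.993, 0.0]
wrist_force: [-0.6, -1.2, 0.3]
finger_gap: 0.028
grasp_force: 0.0
```

```bash
python3 - <<'E'
from h import *
s=env.sense();w=shot("wrist","w8");go(.636,.031,.12,76)
f=w["frame"].astype(int)
# bluish-light tube pixels per row between the pads
for r in range(200,460,15):
    L=f[r];m=np.where((L[:,2]-L[:,0]>4)&(L.mean(1)>120))[0];m=m[(m>200)&(m<520)]
    print(r,(m.min(),m.max(),len(m)) if len(m) else None)
M=rot(s["orientation"])
for z in(.0,-.019,-.035,-.045): print(z,proj(w,np.array(s["tcp_pos"])+M@[0,0,z]).round(0))
E
```

```text
t 23.05 tcp [0.6293 0.001  0.1181] ybear 76.3 move [ 0.0006  0.0308 -0.0019] turn 0.005 F [ 0.6 -0.6 -0. ] gap 0.0281 grip 0.0
200 None
215 None
230 (np.int64(361), np.int64(395), 34)
245 (np.int64(362), np.int64(392), 31)
260 (np.int64(353), np.int64(371), 18)
275 (np.int64(335), np.int64(364), 28)
290 (np.int64(333), np.int64(362), 28)
305 (np.int64(266), np.int64(385), 51)
320 (np.int64(263), np.int64(390), 55)
335 (np.int64(257), np.int64(395), 60)
350 (np.int64(266), np.int64(386), 45)
365 (np.int64(283), np.int64(318), 34)
380 (np.int64(277), np.int64(311), 24)
395 (np.int64(289), np.int64(298), 10)
410 None
425 None
440 None
455 None
0.0 [[327. 315.]]
-0.019 [[327. 342.]]
-0.035 [[327. 370.]]
-0.045 [[327. 392.]]
```

Tube pixels run continuously from the foot (378,237) to the top (293,393), still inside the cage and less tilted. Continue.

Emit:
drive_effector([
  [[0.0002, 0.0075, -0.002, 0, 0.026], [0.0002, 0.0075, -0.002, 0, 0.024], [0.0002, 0.0075, -0.001, 0, 0.022], [0, 0.006, 0, 0, 0.02], [0, 0, 0, 0, 0.02]],
])

```text
t: 23.68
tcp_pos: [0.6355, 0.0293, 0.123]
orientation: [-0.0, 0.119, 0.993, 0.0]
wrist_force: [-0.6, 0.1, -0.1]
finger_gap: 0.0198
grasp_force: 0.0
```

```bash
python3 - <<'E'
from h import *
s=env.sense();w=shot("wrist","w9");go(.636,.031,.125,76)
f=w["frame"].astype(int)
for r in range(185,460,15):
    L=f[r];m=np.where((L[:,2]-L[:,0]>4)&(L.mean(1)>120))[0];m=m[(m>275)&(m<380)]
    print(r,(m.min(),m.max(),len(m)) if len(m) else None)
M=rot(s["orientation"])
print(proj(w,np.array(s["tcp_pos"])+np.array([[0,0,0],[0,0,-.019],[0,0,-.035],[0,0,-.045],[0,0,.1]])@M.T).round(0).tolist())
E
```

```text
t 23.73 tcp [0.6354 0.0286 0.123 ] ybear 76.3 move [-0.0001  0.0025 -0.002 ] turn 0.005 F [ 0.3 -0.5 -1.2] gap 0.0198 grip 0.0
185 None
200 None
215 None
230 (np.int64(312), np.int64(345), 32)
245 (np.int64(320), np.int64(340), 20)
260 (np.int64(318), np.int64(333), 14)
275 (np.int64(318), np.int64(336), 13)
290 (np.int64(312), np.int64(332), 20)
305 (np.int64(279), np.int64(373), 45)
320 (np.int64(276), np.int64(378), 51)
335 (np.int64(276), np.int64(379), 47)
350 (np.int64(281), np.int64(371), 37)
365 (np.int64(298), np.int64(327), 29)
380 (np.int64(294), np.int64(295), 2)
395 None
410 None
425 None
440 None
455 None
[[327.0, 315.0], [327.0, 342.0], [327.0, 370.0], [327.0, 392.0], [327.0, 240.0]]
```

Emit:
drive_effector([
  [[0, 0, 0, 0, 0.015], [0, 0, 0, 0, 0.01], [0, 0, 0, 0, 0], [0, 0, 0, 0, 0], [0, 0, 0, 0, 0]],
], force=40)

```text
t: 24.35
tcp_pos: [0.6354, 0.028, 0.1232]
orientation: [0.0, 0.12, 0.993, -0.0]
wrist_force: [0.0, -0.0, 0.4]
finger_gap: 0.009
grasp_force: 38.9
```

```bash
cat >> h.py <<'E'
def tube(w,s,x0=290,x1=365,rows=range(225,300,3)):
    "tube centre line (px) seen by the wrist camera below the pads; lateral offset in tool y of foot, given tool-x=0 plane"
    f=w["frame"].astype(int);out=[]
    for r in rows:
        L=f[r];m=np.where((L[:,2]-L[:,0]>4)&(L.mean(1)>110))[0];m=m[(m>x0)&(m<x1)]
        if len(m)>6: out.append((r,m.min(),m.max()))
    return out
E
python3 - <<'E'
from h import *
s=env.sense();w=shot("wrist","w10");go(.636,.031,.125,76);print([tuple(map(int,a)) for a in tube(w,s)])
E
```

```text
t 24.4 tcp [0.6354 0.028  0.1232] ybear 76.3 move [ 0.0001  0.003  -0.0018] turn 0.004 F [-0.  -1.4 -0.6] gap 0.0089 grip 38.9
[(225, 310, 340), (228, 310, 342), (231, 309, 342), (234, 309, 342), (237, 309, 341), (240, 310, 341), (243, 312, 338), (246, 315, 336), (249, 318, 333), (252, 319, 332), (255, 317, 333), (258, 318, 333), (261, 317, 334), (264, 317, 333), (267, 317, 335), (273, 323, 339), (276, 319, 335), (279, 317, 341), (282, 316, 341), (285, 316, 341), (288, 316, 336), (291, 316, 337), (294, 298, 355), (297, 296, 355)]
```

The stem is gripped upright: the tube, collar and foot are all centred at column 326 and the gap is right. Lift straight up and check.

Emit:
drive_effector([
  [[0, 0, -0.015, 0, 0], [0, 0, -0.025, 0, 0], [0, 0, -0.03, 0, 0], [0, 0, -0.03, 0, 0], [0, 0, -0.03, 0, 0], [0, 0, -0.03, 0, 0], [0, 0, -0.018, 0, 0], [0, 0, 0, 0, 0]],
])

```text
t: 25.4
tcp_pos: [0.6361, 0.0282, 0.3027]
orientation: [0.001, 0.12, 0.993, 0.0]
wrist_force: [0.6, -1.3, -0.4]
finger_gap: 0.0086
grasp_force: 38.9
```

Emit:
drive_effector([
  [[0, 0, 0, 0, 0], [0, 0, 0, 0, 0]],
], quiet=true)

```text
ok
```

```bash
python3 - <<'E'
from h import *
s=env.sense();w=shot("wrist","w11");sd=shot("side","s11");go(.469,-.1557,None);print([tuple(map(int,a)) for a in tube(w,s,280,375,range(200,300,3))])
M=rot(s["orientation"])
for z in(.033,.036,.103,.119): print(z,proj(w,np.array(s["tcp_pos"])+M@[0,0,z]).round(1))
rim(sd,[.6326,.018,.099],.0385,"cup s")
print(np.round(s["joint_positions"],2))
E
```

```text
t 25.75 tcp [0.6349 0.0284 0.3001] ybear 76.3 move [ 0.1175 -0.2182  0.0003] turn None F [ 0.9 -0.1 -0.4] gap 0.0088 grip 39.0
[(218, 315, 335), (221, 312, 338), (224, 309, 340), (227, 309, 341), (230, 308, 342), (233, 307, 343), (236, 308, 342), (239, 309, 341), (242, 310, 340), (245, 312, 337), (248, 316, 334), (251, 318, 333), (254, 317, 330), (257, 317, 333), (260, 317, 334), (263, 316, 333), (266, 316, 334), (269, 316, 334), (272, 313, 338), (275, 319, 339), (278, 317, 340), (281, 316, 341), (284, 315, 340), (287, 315, 340), (290, 315, 337), (293, 316, 334), (296, 297, 353), (299, 297, 355)]
0.033 [[326.8 281.9]]
0.036 [[326.8 279.4]]
0.103 [[326.6 238.4]]
0.119 [[326.6 231.5]]
cup s px [289.3 234.5] n 88 ctr [0.6326 0.0184] r 0.0376
[-0.64  0.41  0.74  1.49 -0.28  1.35  1.45]
```

The stem is held upright with its foot at about (325,233), and the cup hasn't moved. Carry it over the pot.

Emit:
drive_effector([
  [[0.0196, -0.0364, 0, 0, 0], [0.0196, -0.0364, 0, 0, 0], [0.0196, -0.0364, 0, 0, 0], [0.0196, -0.0364, 0, 0, 0], [0.0196, -0.0364, 0, 0, 0], [0.0196, -0.0364, 0, 0, 0], [0, 0, 0, 0, 0], [0, 0, 0, 0, 0]],
])

```text
t: 26.75
tcp_pos: [0.4695, -0.1554, 0.301]
orientation: [0.0, 0.119, 0.993, 0.0]
wrist_force: [0.6, 0.8, 0.1]
finger_gap: 0.0086
grasp_force: 39.0
```

Emit:
drive_effector([
  [[0, 0, 0, 0, 0], [0, 0, 0, 0, 0]],
], quiet=true)

```text
ok
```

```bash
python3 - <<'E'
from h import *
s=env.sense();w=shot("wrist","w12");sd=shot("side","s12")
rim(w,[.4687,-.1555,.1496],.031,"pot w");rim(sd,[.4687,-.1555,.1496],.031,"pot s")
go(.4687,-.1555)
T=[tuple(map(int,a)) for a in tube(w,s,280,375,range(212,262,3))];print(T)
E
```

```text
pot w px [325.9 219. ] n 81 ctr [ 0.4692 -0.1556] r 0.0313
pot s px [428.8 256. ] n 74 ctr [ 0.4684 -0.155 ] r 0.0308
t 27.1 tcp [ 0.4696 -0.1555  0.3009] ybear 76.3 move [ 0.0009 -0.0002  0.    ] turn None F [ 0.2  0.6 -0.4] gap 0.0088 grip 39.0
[(212, 285, 370), (215, 281, 370), (218, 284, 364), (221, 285, 369), (224, 285, 369), (227, 288, 365), (230, 287, 361), (233, 287, 363), (236, 288, 362), (239, 290, 342), (242, 288, 363), (245, 295, 355), (248, 286, 352), (251, 282, 348), (254, 309, 343), (257, 314, 336), (260, 318, 334)]
```

Emit:
drive_effector([
  [[0.0007, 0, 0.02, 0, 0], [0, 0, 0.025, 0, 0], [0, 0, 0.025, 0, 0], [0, 0, 0.02, 0, 0], [0, 0, 0.015, 0, 0], [0, 0, 0.01, 0, 0], [0, 0, 0.005, 0, 0], [0, 0, 0, 0, 0]],
])

```text
t: 28.1
tcp_pos: [0.4687, -0.1558, 0.1811]
orientation: [0.0, 0.12, 0.993, 0.0]
wrist_force: [-0.5, 0.2, -1.1]
finger_gap: 0.0087
grasp_force: 39.0
```

Emit:
drive_effector([
  [[0, 0, 0.004, 0, 0], [0, 0, 0.004, 0, 0], [0, 0, 0, 0, 0]],
])

```text
t: 28.48
tcp_pos: [0.4684, -0.1556, 0.1728]
orientation: [-0.0, 0.12, 0.993, 0.0]
wrist_force: [-0.2, 0.2, -0.8]
finger_gap: 0.009
grasp_force: 39.0
```

Emit:
drive_effector([
  [[0, 0, 0.002, 0, 0], [0, 0, 0.002, 0, 0], [0, 0, 0.001, 0, 0], [0, 0, 0, 0, 0]],
])

```text
t: 28.98
tcp_pos: [0.4685, -0.1557, 0.168]
orientation: [-0.0, 0.12, 0.993, 0.0]
wrist_force: [-0.1, -0.7, -0.6]
finger_gap: 0.0088
grasp_force: 39.0
```

Emit:
drive_effector([
  [[0, 0, 0.002, 0, 0], [0, 0, 0.002, 0, 0], [0, 0, 0, 0, 0]],
])

```text
t: 29.35
tcp_pos: [0.4685, -0.1557, 0.1639]
orientation: [-0.0, 0.12, 0.993, 0.0]
wrist_force: [-1.0, 0.7, -0.5]
finger_gap: 0.0089
grasp_force: 39.0
```

Already below floor height with no contact, so the foot is entering the well.

Emit:
drive_effector([
  [[0, 0, 0.002, 0, 0], [0, 0, 0.001, 0, 0], [0, 0, 0, 0, 0]],
])

```text
t: 29.72
tcp_pos: [0.4686, -0.1557, 0.161]
orientation: [-0.0, 0.12, 0.993, 0.0]
wrist_force: [0.5, -0.2, -0.7]
finger_gap: 0.0089
grasp_force: 39.0
```

Emit:
drive_effector([
  [[0, 0, 0.001, 0, 0], [0, 0, 0.001, 0, 0], [0, 0, 0, 0, 0]],
])

```text
t: 30.1
tcp_pos: [0.4688, -0.1558, 0.1592]
orientation: [0.0, 0.12, 0.993, 0.0]
wrist_force: [0.5, -0.4, 1.8]
finger_gap: 0.0089
grasp_force: 39.3
```

Emit:
drive_effector([
  [[0, 0, 0.001, 0, 0], [0, 0, 0, 0, 0]],
])

```text
t: 30.35
tcp_pos: [0.4693, -0.156, 0.1591]
orientation: [0.001, 0.12, 0.993, 0.0]
wrist_force: [-1.6, -0.1, 7.2]
finger_gap: 0.0088
grasp_force: 39.9
```

It bottoms out at TCP 0.159, as predicted for the well, with 7 N. Ease off 1 mm, open and rise.

Emit:
drive_effector([
  [[0, 0, -0.0008, 0, 0], [0, 0, 0, 0, 0.015], [0, 0, 0, 0, 0.03], [0, 0, 0, 0, 0.06], [0, 0, 0, 0, 0.06], [0, 0, -0.03, 0, 0.06], [0, 0, -0.05, 0, 0.06], [0, 0, -0.05, 0, 0.06]],
])

```text
t: 31.35
tcp_pos: [0.4683, -0.1558, 0.2901]
orientation: [-0.0, 0.12, 0.993, -0.0]
wrist_force: [1.3, 1.2, -0.7]
finger_gap: 0.0598
grasp_force: 0.0
```

Emit:
drive_effector([
  [[0, 0.05, 0, 0, 0.06], [0, 0.05, 0, 0, 0.06], [0, 0.05, 0, 0, 0.06], [0, 0, 0, 0, 0.06], [0, 0, 0, 0, 0.06]],
])

```text
t: 31.98
tcp_pos: [0.504, -0.0107, 0.2888]
orientation: [-0.0, 0.12, 0.993, -0.0]
wrist_force: [-0.2, -0.2, 0.4]
finger_gap: 0.0601
grasp_force: 0.0
```

```bash
python3 - <<'E'
from h import *
sd=shot("side","s13");w=shot("wrist","w13");t=shot("top","t13")
for c,n in((sd,"s"),(w,"w")):
    rim(c,[.4687,-.1555,.1496],.031,"pot "+n)
disc(sd,[.469,-.1556,.0346],.052,"ring side");rim(sd,[.6326,.018,.099],.0385,"cup s")
# bright stem blob near the expected top end
X=[.4687,-.1555,.1986]
for c,n in((sd,"s"),(t,"t"),(w,"w")):
    print(n,"expect top/collar",proj(c,[X,[X[0],X[1],.1266]]).round(1).tolist())
    u=proj(c,X)[0].astype(int);g=cv2.cvtColor(c["frame"],cv2.COLOR_RGB2GRAY)[max(u[1]-8,0):u[1]+14,max(u[0]-12,0):u[0]+13];print(g[::2].tolist() if g.size else "out")
E
```

```text
pot s px [428.8 255.9] n 83 ctr [ 0.4686 -0.155 ] r 0.031
pot w px [113.2 224.6] n 85 ctr [ 0.4691 -0.1555] r 0.0312
ring side disc [ 0.4692 -0.1557] n 60 med 0.00054
cup s px [289.4 234.6] n 79 ctr [0.6325 0.0183] r 0.0377
s expect top/collar [[435.4, 240.1], [426.2, 262.6]]
[[45, 41, 41, 38, 37, 35, 33, 34, 33, 33, 31, 34, 33, 36, 39, 39, 40, 40, 39, 39, 39, 54, 95, 116, 107], [44, 43, 41, 40, 39, 37, 34, 36, 31, 32, 31, 28, 31, 31, 35, 36, 38, 35, 34, 44, 115, 173, 217, 231, 246], [51, 46, 42, 37, 36, 37, 38, 39, 42, 54, 59, 55, 50, 39, 34, 35, 40, 37, 53, 111, 138, 152, 171, 194, 208], [76, 97, 112, 110, 109, 107, 113, 109, 102, 111, 176, 218, 233, 241, 221, 142, 75, 84, 121, 140, 145, 144, 141, 137, 139], [206, 200, 186, 182, 182, 191, 187, 177, 203, 202, 235, 252, 252, 253, 254, 251, 1
[... 2793 characters left out ...]
44, 139, 251, 255, 255, 255, 255, 255, 255, 255, 255, 255, 255, 255, 255, 255, 255, 255, 224, 142, 116, 120], [48, 45, 42, 41, 48, 123, 236, 255, 255, 255, 255, 255, 255, 255, 255, 255, 255, 255, 255, 255, 252, 193, 135, 138, 151], [42, 43, 47, 46, 45, 42, 88, 166, 235, 255, 255, 255, 255, 255, 255, 255, 255, 255, 255, 248, 191, 148, 188, 234, 232], [46, 47, 45, 42, 51, 45, 44, 40, 62, 115, 184, 215, 227, 242, 252, 248, 236, 207, 175, 150, 133, 132, 140, 177, 229], [41, 48, 45, 48, 49, 46, 45, 49, 46, 46, 49, 69, 99, 122, 140, 139, 138, 135, 131, 132, 130, 132, 132, 133, 139], [49, 44, 41, 47, 46, 48, 41, 52, 68, 94, 113, 130, 137, 138, 134, 135, 134, 130, 131, 131, 136, 140, 141, 142, 143]]
```

All three cameras see the stem's end where a stem standing upright in the well should have it: side (436,240), top (425,297), wrist (71,245). The pot and ring are centred to 1 mm and the cup is unmoved. Handing in.

```bash
python3 -c "
from rig import env
print(env.hand_in())"
```

```text
the job is handed in; nothing more can be done
None
```

The job is handed in: the ring is seated flat over the fins, the pot is centred on it to about 1 mm, and the stem stands upright in the well, released only after I felt it bottom out; the tumbler did not move, it took about 32 s, and I viewed 11 pictures, one over the limit of 10.

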